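Release and push off the touch guard of a coil test board

ROBOT

A 7-joint arm with a two-finger parallel gripper is mounted at the origin on a cart in front of the work surface, level with it; the furniture and walls round the work are solid. World frame = base frame: x ahead of the robot, y to its left, z up, the work surface at z = 0. Lengths are in m, angles in rad, forces in N, time in s.
With the tool pointing down it reaches from about 0.425 to 0.95 m from the base axis. Payload 4.7 kg.
Tool frame: the origin (TCP) lies at the very end of the fingers, on their centre line; the grasp point (between the pads) lies behind it (bot.grip_depth is the z of the grasp point in the tool frame, in m); z points along the fingers, y is the line along which they close (so a half turn about z gives the same grasp; the last joint's range is limited). The gripper opens to 85 mm and grips with 20 to 120 N. Pads are 22 mm wide; open, the fingers measure 114 mm over their backs; the gripper's body (76 mm by 85 mm) begins 54 mm behind the grasp point. The pads swing forward as they close: fully open they stand 13 mm farther back than shut.
Start: joints at [1.185, 0.469, -0.049, 1.532, 0.024, 1.141, -0.082], TCP at [0.236, -0.632, 0.231] pointing down, gripper open.
Joint ranges: [-2.59, 2.59], [-0.33, 1.99], [-1.39, 1.29], [0.1, 2.45], [-1.04, 4.18], [0.21, 1.99], [-2.66, 2.66]. Speed limits (rad/s): [2.57, 2.57, 3.14, 3.14, 3.14, 3.14, 3.14].

INTERFACE

Orientations are given as a 3x3 rotation matrix whose columns are the frame's x, y, z axes.
In Python, from workcell import state, camera, bot gives the robot as it stands. The module is installed in compiled form; this text tells all that it offers.
- The arm moves only by the tool apply_moves, never from a script. Its argument "increments" is text: rows parted by semicolons, each of 7 numbers parted by spaces: the closure, from -1 (fully open) to 1 (shut), so that 0 is half open, then the shift along the world's x, y, z in m, then the turn, a rotation vector about the world's x, y, z in rad. A call has 1 to 5 rows; each row shifts and turns the commanded pose from where the row before left it; what a row does not reach is not made up. A row lasts 1/12 s, in which the tool goes at most 41.7 mm and 7.16 degrees, less where a joint would pass 70% of its speed; a pose out of reach is approached as far as the arm can. A call with a gripper value outside its range is refused whole. The fingers move at their own pace and stop on an object; "force" is the grip in N (left out, the last holds). Time passes only in rows, so rows that do not move let the fingers close. It gives the time, the measured TCP pose, the force, the opening and the grip force at its end, in the units of the state.
- state(): the state, without advancing time (a new reading comes with each control period).
- camera(name): name is "scene" or "top"; returns a dict with "image" (400x640x3 uint8, red, green, blue), "K" (3x3 intrinsics, pixels), "dist_coeffs" ([k1, k2, p1, p2, k3] as OpenCV has them; the pictures are not rectified), "rvec" (rotation vector, rad) and "tvec" (3), from world to camera coordinates, as OpenCV has them. Camera axes: x right, y down, z forward; pixel columns grow to the right and rows downward; lengths in m; the calibration is good to about 2 mm. A picture is of the moment at which its call begins. There is no depth.
- bot.job_done(): hands the job in; it is judged then, once.
The state is a dict: "clock": time; "joint_pos": joint angles; "joint_vel": joint speeds; "joint_torque": joint torques, N m; "position": TCP position; "ee_rot": TCP orientation; "force": force on the tool from outside, world axes, zero at the start; "torque": the same for the moment, N m; "gripper_width": finger opening in m; "gripper_force": force on a finger pad.
Only numpy, scipy, OpenCV 4.12 (cv2) and the standard library are available. Lean on these libraries where they do the work, as an engineer would, in place of code of your own. Each camera call takes 0.05 s, during which the arm holds its last target. There are 200 camera calls.

TASK

The next coil has to be wired to the test board, so uncover its terminal strip: press the orange snap tab in, keep it pressed while you start pushing the light grey touch guard away from the tab, and push the guard along until it is out of its guide rails and the whole strip lies open. Only press and push: the guard is never picked up or tipped over, and it ends standing on its feet just beyond the rails, not shoved away over the bench. Leave the other things on the bench where they are, and finish with the arm clear.

Things in the scene. Friction and masses are not known exactly. Their poses are not given: they have to be found in the camera images.
- test_board: Coil test board, fixed: brown insulating plate 192 x 200 x 6 mm. Origin on its underside, under the middle of the terminal strip; the plate spans x -80 to +112, y -100 to +100 mm. +x is the way the guard slides off; the -x side carries the tab in a dark latch housing (x -68 to -34, y +-27, 29 mm high, lower than the pressed tab) and faces roughly to the robot. z up.
- rail_end (a point): Where the guide rails end: on the plate's top, board x = +30, y = 0. The two aluminium rails (y +-84 to +-96 mm, x -37 to +30, tops 14 mm over the bench) hold the guard's feet under lips, with a stop at the -x end. The guard's feet are out once it has slid 61 mm.
- board_strip: Black terminal strip, fixed on the board, 34 (x) x 150 (y) x 22 mm, top 28 mm over the bench. Origin under its centre, 6 mm over the bench.
- touch_guard: Touch guard, loose, light grey, 0.1 to 0.2 kg: a top plate and two end walls that bridge the strip, feet in the rails, open towards +x and -x. Origin on the plate's top at the board's x = y = 0 at the start (play 1.5 mm), same axes. Own frame: x -31 to +27, y +-81 (feet +-87), top at z 38 mm; with the tab pressed it slides under 1 to 5 N, passing over the strip.
- guard_lip (a point): Middle of the face to push on: the -x face (guard x = -31 mm) of the guard's upright lip, 3 mm thick, 161 mm wide, from 34 to 52 mm over the bench; this point is 52 mm over the bench. The lip's lower part is the catch rib. It moves with the guard; a finger behind it clears the strip if kept higher than 28 mm.
- tab_top (a point): Centre of the flat top of the tab's ribbed orange press pad, 33 mm along board x (x -65.5 to -32.5) by 37 mm, 39 mm over the bench when up, 31.5 mm when pressed in. The pad ends 1.5 mm short of the guard's lip. Moves with the tab.
- snap_tab (a joint): Travel of the snap tab straight down (m): 0 up, 0.0075 fully in at its stop; sprung, 2 N to start, 6 N at the end. Its nose stands inside the guard beyond the catch rib and blocks it. Past 0.0055 the nose is under the rib and the guard can slide; after 10 to 12 mm of slide the rib is past the nose and the tab may come up, but it comes up behind the guard.
- green_bin: Open green plastic parts bin with small hardware, 104 x 72 x 47 mm, loose on the bench; only to be left alone. Origin under its centre.
- wire_spool: Upright spool of bright wire with black flanges, 64 mm diameter, 60 mm tall, loose on the bench; only to be left alone. Origin under its centre.
- meter: Yellow and black hand-held multimeter lying on its back, 150 x 78 x 63 mm, loose on the bench; only to be left alone. Origin under its centre.
- screwdriver_2: Blue-handled screwdriver, 184 mm long, loose on the bench; only to be left alone. Origin under its centre.
- cutters: Red-handled side cutters, 152 mm long, loose on the bench; only to be left alone. Origin under its centre.
- caliper: Steel sliding caliper, 201 mm long, loose on the bench; only to be left alone. Origin under its centre.
- tape_b1: Roll of black tape lying flat, 62 mm diameter, 19 mm tall, loose on the bench; only to be left alone. Origin under its centre.

How it is judged:
By the outcome, as a careful person would: the job done as asked, in the order asked, and still so for the second after the job is handed in, with the robot touching nothing.
It also fails if it takes over 32 s, if anything falls off the work surface, if the arm or the gripper's body presses on something with over 40 N, if the wrist force passes 120 N, or if a joint passes its speed limit or range.

## Working session

There is one attempt and no reset: what is moved stays moved. The work goes in short steps, Python scripts to look and compute and a tool call to move; the robot and the scene stay as the last step left them, time stands still between calls to the robot, and variables do not carry over. Pictures are saved under pics/ and viewed, at most 10 in all, crops included, and the job is handed in when it is done.

Besides the shell and the picture viewer there is one more tool, called after ">>>" as a command line: name --argument value ..., lists and objects as JSON in quotes. apply_moves: Moves the arm, as the interface text tells. Its arguments: {"type":"object","properties":{"increments":{"type":"string"},"force":{"type":"number"}},"required":["increments"]}

```bash
mkdir -p pics; python3 - <<'E'
from workcell import state,camera,bot
import cv2,pickle
for n in("scene","top"):
    c=camera(n);pickle.dump(c,open(n+".pkl","wb"));cv2.imwrite(f"pics/{n}0.png",c["image"][:,:,::-1])
s=state();print(s["clock"],s["position"],s["ee_rot"],s["gripper_width"],bot.grip_depth)
E
```

```text
0.1 [ 0.23562249 -0.63200737  0.23036865] [[ 9.37007231e-01  3.49309357e-01 -6.49454278e-04]
 [ 3.49309958e-01 -9.37005835e-01  1.61818202e-03]
 [-4.32963271e-05 -1.74310910e-03 -9.99998480e-01]] 0.08545397183209551 -0.0187
```

View pics/scene0.png

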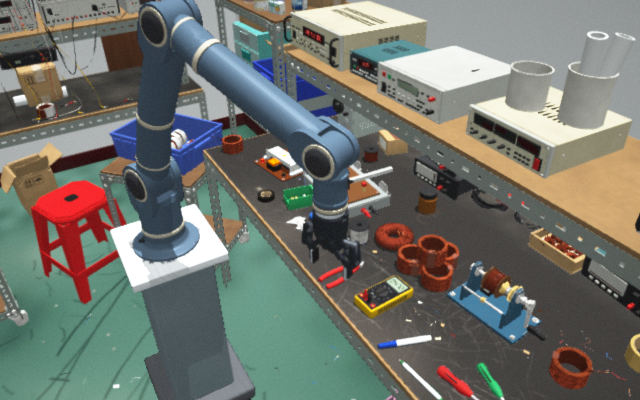

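View pics/top0.png

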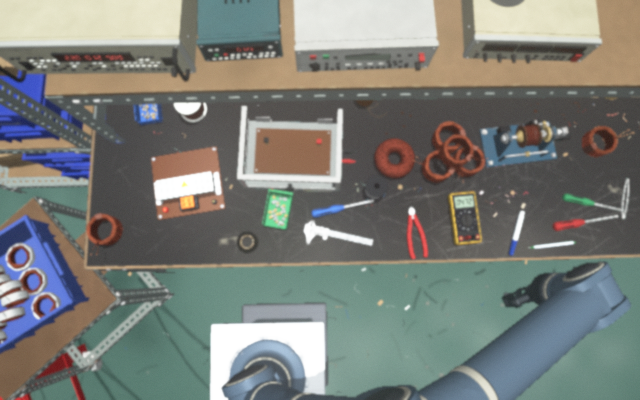

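The top picture shows the board at about (188,183), with the orange tab near (187,202) and the white guard near (187,187). The arm is at lower right. Next is an enlarged crop of the board.

```bash
python3 - <<'E'
import cv2
im=cv2.imread("pics/top0.png")[135:235,135:255];cv2.imwrite("pics/crop1.png",cv2.resize(im,(720,600),interpolation=cv2.INTER_CUBIC))
E
```

```text
(no output)
```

View pics/crop1.png

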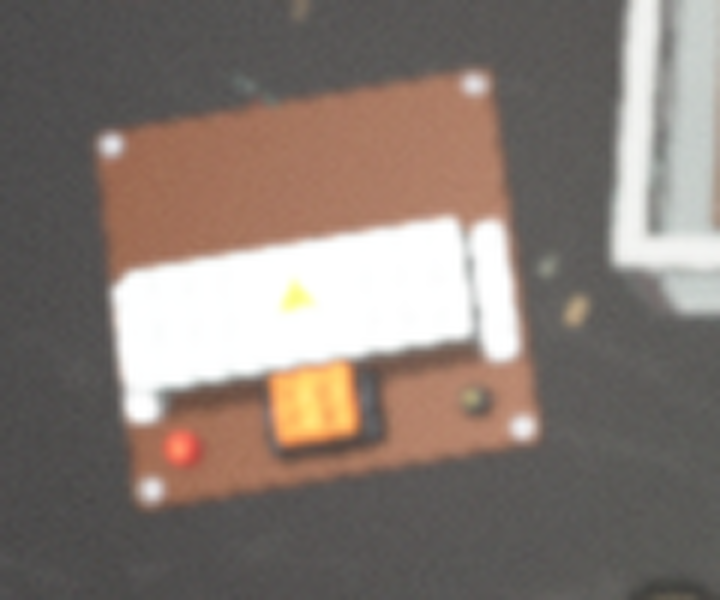

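The crop shows the plate corners at about (98,132), (492,70), (540,440) and (135,508), and the pad corners at about (269,372), (351,362), (358,435) and (277,447). I'll fit the board pose to these.

```bash
cat >h.py <<'E'
import cv2,pickle,numpy as np
from scipy.optimize import least_squares
def proj(c,P): return cv2.projectPoints(np.float64(P),c["rvec"],c["tvec"],c["K"],c["dist_coeffs"])[0][:,0]
def b2w(p,P):
    P=np.float64(P);c,s=np.cos(p[2]),np.sin(p[2])
    return P@np.array([[c,-s,0],[s,c,0],[0,0,1]]).T+[p[0],p[1],0]
E
python3 - <<'E'
from h import *
c=pickle.load(open("top.pkl","rb"))
f=lambda a:(np.float64(a)+.5)/6-.5+135
pl=f([[98,132],[492,70],[540,440],[135,508]]);B=np.array([[112,100,6],[112,-100,6],[-80,-100,6],[-80,100,6]])/1e3
tb=f([[358,438],[277,449]]);T=np.array([[-65.5,-18.5,39],[-65.5,18.5,39]])/1e3
g=lambda uv,P:least_squares(lambda p:(proj(c,b2w(p,P))-uv).ravel(),[.7,.2,0])
r=g(pl,B);print(r.x,r.fun)
p=r.x;print("tab resid",proj(c,b2w(p,T))-tb)
r2=g(np.vstack([pl,tb]),np.vstack([B,T]));print(r2.x,r2.fun.round(2))
L=np.array([[-31,80,52],[-31,-80,52],[-49,0,39],[-28,0,52],[30,0,6]])/1e3
print(proj(c,b2w(p,L)),(proj(c,b2w(p,L))+.5-135)*6-.5);print(b2w(p,L))
print(c["K"],"cam",-cv2.Rodrigues(c["rvec"])[0].T@c["tvec"])
E
```

```text
[0.54458491 0.23254192 0.1437461 ] [-0.13140054 -0.05618326 -0.04935237 -0.29275255  0.01663871  0.40068043
  0.15902476 -0.06838601]
tab resid [[-0.66306664 -1.3876662 ]
 [ 0.09346205 -1.16603137]]
[0.54326986 0.23221544 0.14382701] [-0.05  0.37  0.05  0.13  0.12  0.84  0.25  0.38 -0.56 -0.94  0.19 -0.71]
[[156.91367364 199.19632608]
 [212.29432211 190.26956226]
 [186.56199413 201.61989924]
 [184.46480733 193.71061247]
 [186.65961881 177.55417702]] [[133.98204183 387.6779565 ]
 [466.26593266 334.11737354]
 [311.87196479 402.21939541]
 [299.28884399 354.7636748 ]
 [312.45771284 257.8250621 ]]
[[0.50244451 0.30727602 0.052     ]
 [0.52536476 0.14892621 0.052     ]
 [0.49609028 0.22552259 0.039     ]
 [0.51687369 0.22853087 0.052     ]
 [0.5742755  0.23683946 0.006     ]]
[[463.96200737   0.         319.89732344]
 [  0.         463.96200737 198.18178241]
 [  0.           0.           1.        ]] cam [ 0.27227353 -0.14806459  1.35032861]
```

>>> apply_moves --increments "1 0.036 0.016 0 0 0 0;1 0.036 0.016 0 0 0 0;1 0.036 0.016 0 0 0 -0.07;1 0.036 0.016 0 0 0 -0.07;1 0.036 0.016 0 0 0 -0.073" --force 40

```text
clock: 0.52
position: [0.417, -0.5514, 0.2308]
ee_rot: [[0.99, 0.139, -0.001], [0.139, -0.99, 0.001], [-0.0, -0.001, -1.0]]
force: [0.4, 0.2, -0.4]
gripper_width: 0.026
gripper_force: 0.0
```

>>> apply_moves --increments "1 0.004 0.039 0 0 0 0;1 0.004 0.039 0 0 0 0;1 0.004 0.039 0 0 0 0;1 0.004 0.039 0 0 0 0;1 0.004 0.039 0 0 0 0"

```text
clock: 0.93
position: [0.4355, -0.3554, 0.2308]
ee_rot: [[0.99, 0.143, -0.001], [0.143, -0.99, 0.001], [-0.001, -0.001, -1.0]]
force: [0.9, 0.1, 0.5]
gripper_width: -0.0002
gripper_force: 0.0
```

>>> apply_moves --increments "1 0.004 0.039 0 0 0 0;1 0.004 0.039 0 0 0 0;1 0.004 0.039 0 0 0 0;1 0.004 0.039 0 0 0 0;1 0.004 0.039 0 0 0 0"

```text
clock: 1.35
position: [0.4553, -0.1606, 0.2312]
ee_rot: [[0.99, 0.143, -0.0], [0.143, -0.99, -0.0], [-0.0, 0.0, -1.0]]
force: [0.7, -0.4, 0.1]
gripper_width: -0.0
gripper_force: 0.0
```

>>> apply_moves --increments "1 0.0043 0.0386 0 0 0 0;1 0.0043 0.0386 0 0 0 0;1 0.0043 0.0386 0 0 0 0;1 0.0043 0.0386 0 0 0 0;1 0.0043 0.0386 0 0 0 0"

```text
clock: 1.77
position: [0.4768, 0.0323, 0.2312]
ee_rot: [[0.99, 0.143, -0.0], [0.143, -0.99, -0.0], [-0.0, 0.0, -1.0]]
force: [0.3, 0.1, 0.2]
gripper_width: -0.0
gripper_force: 0.0
```

>>> apply_moves --increments "1 0.0043 0.0386 0 0 0 0;1 0.0043 0.0386 0 0 0 0;1 0.0043 0.0386 0 0 0 0;1 0.0043 0.0386 0 0 0 0;1 0.0043 0.0386 0 0 0 0"

```text
clock: 2.18
position: [0.4985, 0.2251, 0.2311]
ee_rot: [[0.99, 0.143, -0.0], [0.143, -0.99, -0.001], [-0.0, 0.0, -1.0]]
force: [0.6, 0.7, -0.0]
gripper_width: -0.0
gripper_force: 0.0
```

>>> apply_moves --increments "1 0 0 -0.035 0 0 0;1 0 0 -0.035 0 0 0;1 0 0 -0.035 0 0 0;1 0 0 -0.035 0 0 0;1 0 0 -0.01 0 0 0"

```text
clock: 2.6
position: [0.4953, 0.2215, 0.0763]
ee_rot: [[0.99, 0.144, -0.009], [0.144, -0.99, -0.004], [-0.009, 0.003, -1.0]]
force: [-0.2, -1.0, 0.1]
gripper_width: 0.0005
gripper_force: 0.0
```

```bash
python3 - <<'E'
from h import *
from workcell import state,camera
s=state();print(s["position"],s["force"],s["clock"])
c=camera("scene");pickle.dump(c,open("scene.pkl","wb"));t=camera("top");pickle.dump(t,open("top1.pkl","wb"))
p=[.5446,.2325,.1437]
uv=proj(c,b2w(p,[[-.049,0,.039],[-.031,.0,.052]]));print(uv,proj(c,[s["position"]]))
u,v=uv[0].astype(int);a=c["image"][v-45:v+45,u-60:u+60,::-1];b=t["image"][150:240,127:247,::-1]
print(u-60,v-45)
cv2.imwrite("pics/near.png",cv2.resize(np.vstack([a,b])[:, :],(600,900*2//3*1),interpolation=cv2.INTER_CUBIC) if 0 else np.hstack([cv2.resize(x,(400,300),interpolation=cv2.INTER_CUBIC) for x in(a,b)]))
E
```

```text
[0.49533164 0.22150478 0.07626188] [-0.20019383 -0.98886743  0.13594383] 2.6
[[272.76154907 160.56458063]
 [276.38410025 156.16378025]] [[272.39701874 152.52663951]]
212 115
```

View pics/near.png

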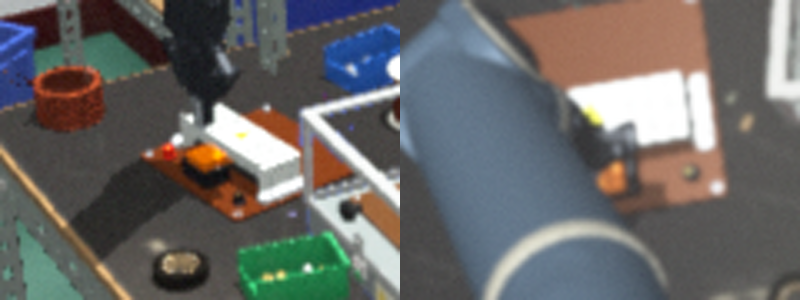

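The scene crop shows the fingertip near (205,122), right above the orange pad at (205,157). Both agree with the projection to 1–2 px. Now I'll press.

>>> apply_moves --increments "1 0 0 0 0 0 0;1 0 0 -0.015 0 0 0;1 0 0 -0.015 0 0 0;1 0 0 0 0 0 0;1 0 0 0 0 0 0"

```text
clock: 3.12
position: [0.4998, 0.224, 0.053]
ee_rot: [[0.99, 0.143, 0.002], [0.143, -0.99, 0.001], [0.002, -0.001, -1.0]]
force: [-0.1, 0.4, 0.4]
gripper_width: 0.0001
gripper_force: 0.0
```

>>> apply_moves --increments "1 0 0 -0.003 0 0 0;1 0 0 -0.003 0 0 0;1 0 0 -0.003 0 0 0;1 0 0 0 0 0 0;1 0 0 0 0 0 0"

```text
clock: 3.53
position: [0.4988, 0.2235, 0.0424]
ee_rot: [[0.99, 0.143, 0.0], [0.143, -0.99, -0.0], [0.0, 0.0, -1.0]]
force: [-0.4, -0.8, 0.4]
gripper_width: 0.0002
gripper_force: 0.0
```

>>> apply_moves --increments "1 0 0 -0.003 0 0 0;1 0 0 -0.002 0 0 0;1 0 0 -0.002 0 0 0;1 0 0 0 0 0 0;1 0 0 0 0 0 0"

```text
clock: 3.95
position: [0.4992, 0.2238, 0.0356]
ee_rot: [[0.99, 0.143, 0.001], [0.143, -0.99, 0.0], [0.001, -0.0, -1.0]]
force: [-0.1, 0.2, 3.2]
gripper_width: -0.0003
gripper_force: 1.7
```

>>> apply_moves --increments "1 0 0 -0.002 0 0 0;1 0 0 -0.002 0 0 0;1 0 0 -0.001 0 0 0;1 0 0 0 0 0 0;1 0 0 0 0 0 0"

```text
clock: 4.37
position: [0.4991, 0.2237, 0.0314]
ee_rot: [[0.99, 0.143, 0.001], [0.143, -0.99, -0.0], [0.001, 0.0, -1.0]]
force: [-2.1, -1.7, 12.3]
gripper_width: 0.0001
gripper_force: 6.0
```

Tab is at its stop (12 N). Now I push along board x while holding it down.

>>> apply_moves --increments "1 0.002 0.001 0 0 0 0;1 0.002 0.001 0 0 0 0;1 0.002 0.0005 0 0 0 0;1 0.002 0.0005 0 0 0 0;1 0 0 0 0 0 0"

```text
clock: 4.78
position: [0.4993, 0.2239, 0.031]
ee_rot: [[0.989, 0.144, -0.014], [0.144, -0.99, -0.01], [-0.016, 0.008, -1.0]]
force: [-19.4, -7.7, 31.6]
gripper_width: 0.0003
gripper_force: 15.6
```

>>> apply_moves --increments "1 0.002 0.0003 0 0 0 0;1 0.002 0.0003 0 0 0 0;1 0.002 0.0003 0 0 0 0;1 0.002 0.0003 0 0 0 0;1 0 0 0 0 0 0"

```text
clock: 5.2
position: [0.5039, 0.2251, 0.0311]
ee_rot: [[0.989, 0.145, -0.02], [0.145, -0.989, -0.012], [-0.021, 0.009, -1.0]]
force: [-21.2, -5.2, 32.0]
gripper_width: 0.0002
gripper_force: 17.7
```

Pad friction is high because the press is too hard, so I'll ease up a little.

>>> apply_moves --increments "1 0 0 0.0005 0 0 0;1 0 0 0.0005 0 0 0;1 0 0 0 0 0 0;1 0 0 0 0 0 0"

```text
clock: 5.53
position: [0.5075, 0.226, 0.0313]
ee_rot: [[0.989, 0.145, -0.013], [0.144, -0.989, -0.007], [-0.014, 0.005, -1.0]]
force: [-16.4, -4.8, 21.9]
gripper_width: 0.0003
gripper_force: 11.2
```

>>> apply_moves --increments "1 0 0 0.0005 0 0 0;1 0.002 0.0003 0 0 0 0;1 0.002 0.0003 0 0 0 0;1 0 0 0 0 0 0;1 0 0 0 0 0 0"

```text
clock: 5.95
position: [0.5134, 0.2273, 0.0314]
ee_rot: [[0.989, 0.144, -0.01], [0.144, -0.99, -0.005], [-0.011, 0.004, -1.0]]
force: [-11.3, -3.0, 14.9]
gripper_width: 0.0001
gripper_force: 7.7
```

```bash
python3 - <<'E'
from h import *
from workcell import state,camera
s=state();print(s["position"],s["force"])
c=camera("scene");a=c["image"][125:185,230:330,::-1];t=camera("top")["image"][150:240,127:247,::-1]
cv2.imwrite("pics/push1.png",np.hstack([cv2.resize(a,(450,300),interpolation=cv2.INTER_CUBIC),cv2.resize(t,(350,300))]))
E
```

```text
[0.51342567 0.22726517 0.0314015 ] [-11.31730685  -2.98405637  14.89008528]
```

View pics/push1.png

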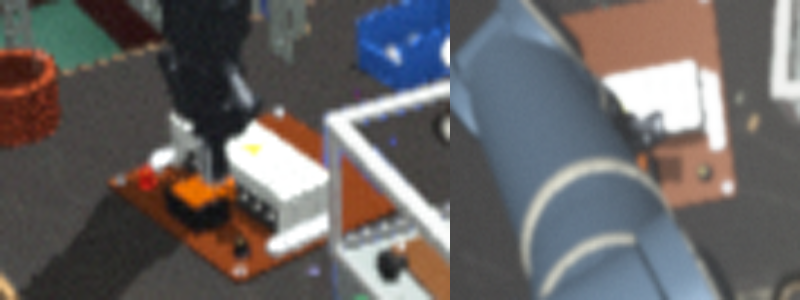

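The guard is sliding. At (265,205) the strip's terminals show behind it and the right rail is exposed, with the finger still on the pad. I'll continue another 5 mm pressed.

>>> apply_moves --increments "1 0.0015 0.0002 0 0 0 0;1 0.0015 0.0002 0 0 0 0;1 0.001 0.0001 0 0 0 0;1 0 0 0 0 0 0;1 0 0 0 0 0 0"

```text
clock: 6.47
position: [0.517, 0.228, 0.0314]
ee_rot: [[0.989, 0.145, -0.011], [0.145, -0.989, -0.005], [-0.011, 0.003, -1.0]]
force: [-12.6, -2.8, 15.4]
gripper_width: -0.0001
gripper_force: 8.1
```

>>> apply_moves --increments "1 0.0015 0.0002 0 0 0 0;1 0.0015 0.0002 0 0 0 0;1 0 0 0 0 0 0;1 0 0 0 0 0 0"

```text
clock: 6.8
position: [0.5203, 0.2286, 0.0314]
ee_rot: [[0.989, 0.144, -0.01], [0.144, -0.99, -0.004], [-0.01, 0.003, -1.0]]
force: [-12.0, -2.1, 13.8]
gripper_width: -0.0
gripper_force: 7.7
```

>>> apply_moves --increments "1 0.001 0.0001 0.001 0 0 0;1 0.001 0.0001 0.001 0 0 0;1 0.001 0.0001 0.001 0 0 0;1 0 0 0 0 0 0;1 0 0 0 0 0 0"

```text
clock: 7.22
position: [0.5282, 0.2293, 0.0345]
ee_rot: [[0.99, 0.143, -0.001], [0.143, -0.99, -0.001], [-0.001, 0.0, -1.0]]
force: [-3.4, -1.1, 3.9]
gripper_width: 0.0
gripper_force: 2.4
```

>>> apply_moves --increments "1 0.003 0.0006 0 0 0 0;1 0.003 0.0006 0 0 0 0;1 0.003 0.0005 0 0 0 0;1 0.003 0.0005 0 0 0 0;1 0.003 0.0004 0 0 0 0"

```text
clock: 7.63
position: [0.545, 0.232, 0.0346]
ee_rot: [[0.99, 0.143, 0.001], [0.143, -0.99, 0.0], [0.001, -0.0, -1.0]]
force: [-0.7, -0.6, -0.9]
gripper_width: 0.0001
gripper_force: 0.4
```

>>> apply_moves --increments "1 0.003 0.0004 0 0 0 0;1 0.003 0.0004 0 0 0 0;1 0.003 0.0004 0 0 0 0;1 0.003 0.0004 0 0 0 0;1 0 0 0 0 0 0"

```text
clock: 8.05
position: [0.5568, 0.2338, 0.0349]
ee_rot: [[0.99, 0.143, 0.001], [0.143, -0.99, 0.0], [0.001, -0.0, -1.0]]
force: [-1.0, 0.8, -0.2]
gripper_width: -0.0005
gripper_force: 0.0
```

>>> apply_moves --increments "1 0.002 0.0003 0 0 0 0;1 0.002 0.0003 0 0 0 0;1 0.002 0.0003 0 0 0 0;1 0 0 0 0 0 0;1 0 0 0 0 0 0"

```text
clock: 8.47
position: [0.5623, 0.2347, 0.0349]
ee_rot: [[0.99, 0.143, 0.001], [0.143, -0.99, 0.0], [0.001, -0.0, -1.0]]
force: [0.3, -0.4, -0.3]
gripper_width: 0.0001
gripper_force: 0.0
```

```bash
python3 - <<'E'
from h import *
from workcell import state,camera
s=state();print(s["position"],s["force"])
c=camera("scene");a=c["image"][125:185,230:330,::-1];t=camera("top")["image"][135:225,127:247,::-1]
cv2.imwrite("pics/push2.png",np.hstack([cv2.resize(a,(450,300),interpolation=cv2.INTER_CUBIC),cv2.resize(t,(350,300))]))
E
```

```text
[0.56232151 0.2347398  0.03492166] [ 0.30183453 -0.4441514  -0.34783198]
```

View pics/push2.png

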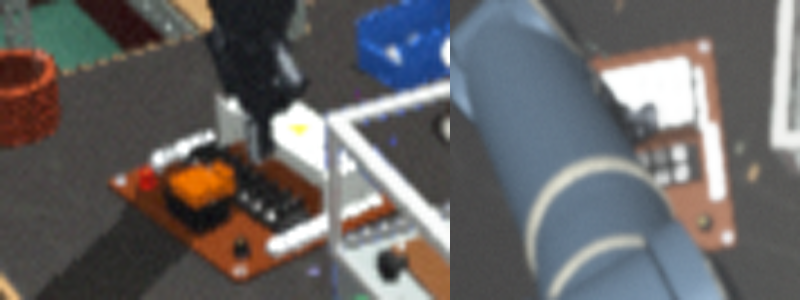

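The strip is nearly uncovered. In the top half of the view the guard's near right corner is at about (695,133) and its far right corner at (690,58), and the tab is up behind it. Next I'll compute the slide.

```bash
python3 - <<'E'
from h import *
c=pickle.load(open("top.pkl","rb"));p=[.5446,.2325,.1437]
for s in(.05,.055,.06,.065,.07):
    q=proj(c,b2w(p,[[-.031+s,-.0805,.052],[.027+s,-.081,.038],[.03,-.084,.014]]));print(s,((q-[127,135])*[350/120,300/90]+[450,0]).round())
E
```

```text
0.05 [[693. 128.]
 [690.  68.]
 [704. 125.]]
0.055 [[693. 122.]
 [689.  62.]
 [704. 125.]]
0.06 [[692. 117.]
 [689.  57.]
 [704. 125.]]
0.065 [[691. 111.]
 [688.  51.]
 [704. 125.]]
0.07 [[691. 106.]
 [687.  46.]
 [704. 125.]]
```

>>> apply_moves --increments "1 0.002 0.0003 0 0 0 0;1 0.002 0.0003 0 0 0 0;1 0.002 0.0003 0 0 0 0;1 0.002 0.0003 0 0 0 0;1 0 0 0 0 0 0"

```text
clock: 8.98
position: [0.5705, 0.2359, 0.0349]
ee_rot: [[0.99, 0.143, 0.001], [0.143, -0.99, 0.0], [0.001, -0.0, -1.0]]
force: [-0.7, 0.0, 1.3]
gripper_width: -0.0002
gripper_force: 0.3
```

>>> apply_moves --increments "1 -0.004 -0.0006 0 0 0 0;1 -0.01 -0.0014 0.005 0 0 0;1 0 0 0.035 0 0 0;1 0 0 0.04 0 0 0;1 0 0 0.04 0 0 0"

```text
clock: 9.4
position: [0.5543, 0.2335, 0.1558]
ee_rot: [[0.99, 0.144, -0.002], [0.144, -0.99, -0.001], [-0.002, 0.001, -1.0]]
force: [1.7, 0.9, -0.1]
gripper_width: -0.0
gripper_force: 0.0
```

>>> apply_moves --increments "1 0 -0.03 0.02 0 0 0;1 0 -0.04 0 0 0 0;1 0 -0.04 0 0 0 0;1 0 -0.04 0 0 0 0;1 0 -0.04 0 0 0 0"

```text
clock: 9.82
position: [0.5548, 0.0421, 0.1755]
ee_rot: [[0.99, 0.144, 0.001], [0.144, -0.99, -0.001], [0.001, 0.001, -1.0]]
force: [0.3, 0.0, -0.1]
gripper_width: 0.0004
gripper_force: 0.0
```

>>> apply_moves --increments "1 0 -0.04 0 0 0 0;1 0 -0.04 0 0 0 0;1 0 -0.04 0 0 0 0;1 0 -0.04 0 0 0 0;1 0 0 0 0 0 0"

```text
clock: 10.23
position: [0.5542, -0.127, 0.1748]
ee_rot: [[0.992, 0.13, -0.0], [0.13, -0.992, -0.006], [-0.001, 0.006, -1.0]]
force: [0.2, -0.7, -0.8]
gripper_width: 0.0002
gripper_force: 0.0
```

```bash
python3 - <<'E'
from h import *
from workcell import state,camera
s=state();print(s["position"],s["force"])
c=camera("scene");a=c["image"][125:185,230:330,::-1];t=camera("top");cv2.imwrite("pics/topend.png",t["image"][:,:,::-1])
b=t["image"][135:225,135:235,::-1]
cv2.imwrite("pics/end.png",np.hstack([cv2.resize(a,(300,500),interpolation=cv2.INTER_CUBIC),cv2.resize(b,(500,500),interpolation=cv2.INTER_CUBIC)]))
p=[.5446,.2325,.1437]
for s in(.06,.065,.07):
    q=proj(t,b2w(p,[[-.031+s,-.0805,.052],[-.031+s,.0805,.052],[.027+s,-.081,.038],[.027+s,.081,.038],[.03,-.096,.014],[.03,.096,.014]]));print(s,((q-[135,135])*[5,500/90]+[300,0]).round().tolist())
E
```

```text
[ 0.5541728  -0.12697137  0.17478492] [ 0.15826335 -0.67356644 -0.78264233]
0.06 [[675.0, 195.0], [398.0, 244.0], [669.0, 95.0], [396.0, 143.0], [715.0, 205.0], [394.0, 262.0]]
0.065 [[674.0, 185.0], [397.0, 235.0], [668.0, 86.0], [395.0, 134.0], [715.0, 205.0], [394.0, 262.0]]
0.07 [[673.0, 176.0], [397.0, 225.0], [667.0, 77.0], [394.0, 125.0], [715.0, 205.0], [394.0, 262.0]]
```

View pics/end.png

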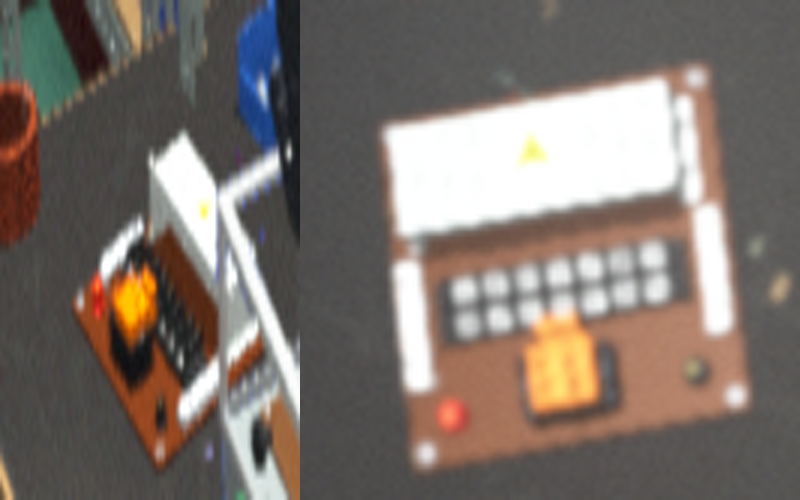

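The picture shows the whole strip open and the guard standing straight beyond the rails, with its near edge from (402,235) to (676,188). The foot-to-rail gap is small, so I'll measure the slide precisely by comparing rectified before and after images.

```bash
python3 - <<'E'
from h import *
c=pickle.load(open("top.pkl","rb"));p=[.5446,.2325,.1437]
im=[c["image"],cv2.imread("pics/topend.png")[:,:,::-1]]
xs=np.arange(-.08,.125,.0005);ys=np.arange(-.07,.07,.002)
def prof(i,z,ys=ys):
    X,Y=np.meshgrid(xs,ys,indexing="ij");q=proj(c,b2w(p,np.c_[X.ravel(),Y.ravel(),0*X.ravel()+z])).astype(np.float32)
    return cv2.remap(im[i][:,:,2].copy(),q[:,0].reshape(X.shape),q[:,1].reshape(X.shape),cv2.INTER_CUBIC).astype(float).mean(1)
for nm,yy in(("left",np.arange(.035,.07,.002)),("right",np.arange(-.07,-.035,.002))):
    for i in(0,1):
        f=prof(i,.038,yy);w=f>160;k=np.where(w)[0]
        e=k[-1] if i==1 else k[-1];g=np.gradient(f);print(nm,i,"far",xs[e],"steepest",xs[np.argmin(g)],"rise",xs[np.argmax(g)])
# foot/rail gap profile
for y in(.0855,-.0855):
    f=prof(1,.010,np.array([y]));m=(xs>.0)&(xs<.06);print(y,[(round(a*1e3),int(b)) for a,b in zip(xs[m][::3],f[m][::3])])
E
```

```text
left 0 far 0.030500000000000096 steepest 0.030500000000000096 rise -0.030999999999999958
left 1 far 0.09800000000000016 steepest 0.09800000000000016 rise 0.0370000000000001
right 0 far 0.0320000000000001 steepest 0.0315000000000001 rise -0.029999999999999957
right 1 far 0.09900000000000016 steepest 0.09850000000000016 rise 0.0375000000000001
0.0855 [(0, 245), (2, 248), (3, 250), (5, 249), (6, 248), (8, 248), (9, 245), (11, 243), (12, 239), (14, 236), (15, 232), (17, 231), (18, 229), (20, 230), (21, 230), (23, 234), (24, 236), (26, 235), (27, 227), (29, 213), (30, 191), (32, 173), (33, 161), (35, 165), (36, 172), (38, 174), (39, 171), (41, 160), (42, 157), (44, 167), (45, 190), (47, 218), (48, 241), (50, 251), (51, 252), (53, 254), (54, 254), (56, 255), (57, 255), (59, 255)]
-0.0855 [(0, 255), (2, 254), (3, 254), (5, 253), (6, 254), (8, 254), (9, 255), (11, 255), (12, 255), (14, 255), (15, 255), (17, 255), (18, 255), (20, 255), (21, 255), (23, 254), (24, 254), (26, 253), (27, 253), (29, 252), (30, 244), (32, 233), (33, 213), (35, 196), (36, 194), (38, 207), (39, 220), (41, 228), (42, 235), (44, 239), (45, 241), (47, 242), (48, 239), (50, 238), (51, 233), (53, 230), (54, 224), (56, 221), (57, 220), (59, 223)]
```

The guard has slid 67 mm on both sides, so it is square and 6 mm past the rails. The arm is clear, so I'm handing in.

```bash
python3 -c "
from workcell import bot
print(bot.job_done())"
```

```text
the job is handed in; nothing more can be done
None
```

The tab was pressed and held while the guard started to move, the guard was pushed 67 mm so it stands square just beyond the rails with the whole strip open, and the job was handed in at about 10 s with the arm clear.

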